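# Change over the vials on a swing-arm sampler

### The job

Tilt the jog stick on the handset to the left and hold it there until the sampler's arm has swung away from the rack to its parking stop above the rinse pot, then let the stick spring back to centre. Move every used vial standing in the rack into the white waste tub, and stand every new vial from the steel basket upright and fully down in a well of the rack, one to a well. With all vials changed, hold the stick to the right until the arm is back at its stop over the rack and let it centre; move the arm only with the stick, never by hand, and leave the bottle and the beaker where they stand.

Things in the scene. Friction and masses are not known exactly. Their poses are not given: they have to be found in the camera images.
- stick_pivot (a point): pivot of the jog stick, fixed, 45 mm above the bench in the middle of a black gate plate. The handset is a low fixed grey box, 150 x 105 x 42 mm, with a blank black display beyond the stick as the robot sees it. Handset axes: x towards the display (away from the robot), y left, z up; the stick tilts only along y
- stick_knob (a point): centre of the black ball (30 mm) on top of the jog stick, 75 mm along its 10 mm steel shaft from the pivot: 120 mm above the bench when upright. Nothing stands beside it above 45 mm. This frame tilts with the stick
- stick (a joint): tilt of the jog stick, rad: 0 upright, + left (handset +y), - right, stops at +-0.45. Sprung to centre (some 5 N at the ball when fully over; rests within 0.04). Tilted left, it drives the arm to parking (swing_arm grows), tilted right, back; 0.2 to 0.5 rad/s at a tilt of 0.4, slower with less, perhaps none below 0.25. Let go, the arm stays where it is. A full swing takes 4 to 6 s
- swing_arm (a joint): angle of the sampler's white swing arm, rad: 0 at its stop over the rack (sampling), 1.75 at its stop above the rinse pot (parked, clear of the rack). Seen from above it turns clockwise as the value grows. Starts near 0. The column (40 mm thick, 245 mm high) stands at x 170, y 110 mm from the rack's centre in rack axes, on an 80 mm square motor housing 75 mm high
- needle (a point): tip of the needle under the end of the swing arm, 92 mm above the bench. The arm is a bar 178 mm long from column to needle, 34 mm wide, with a head 44 mm wide and 80 mm high whose underside is 172 mm above the bench, and a 10 mm needle holder below it. Parked, it points at the rinse pot (46 mm wide, 58 mm high), at x 86, y 267 mm from the rack's centre in rack axes
- rack (a point): centre of the top face of the fixed aluminium vial rack, 28 mm above the bench, 192 mm along x by 56 mm along y, on a grey base plate 10 mm thick. Four square wells, 40 x 40 mm and 10 mm deep (floor 18 mm above the bench), in one row along its x at -67.5, -22.5, +22.5 and +67.5 mm, y 0. x points away from the robot, y left, z up
- basket: steel slatted basket with the new vials, fixed, 180 x 180 mm outside, 28 mm high, walls and floor 4 mm; origin at the centre of its underside, on the bench; axes along its sides, z up
- waste_tub: white plastic open tub for used vials, fixed, 170 x 170 mm outside (rim 182 mm), 65 mm high, walls and floor 4 mm, empty at the start; origin at the centre of its underside, on the bench; axes along its sides, z up. Basket and tub may have changed places
- new1_c (a point): centre (20 mm above its base) of a new vial: squat, amber glass, round, 30 mm in diameter, 40 mm high with its aluminium cap, 35 g, its weight low down; it stands in the basket at the start. z points to its cap. May be absent
- new2_c (a point): centre (20 mm above its base) of a new vial: squat, amber glass, round, 30 mm in diameter, 40 mm high with its aluminium cap, 35 g, its weight low down; it stands in the basket at the start. z points to its cap. May be absent
- new3_c (a point): centre (20 mm above its base) of a new vial: squat, amber glass, round, 30 mm in diameter, 40 mm high with its aluminium cap, 35 g, its weight low down; it stands in the basket at the start. z points to its cap. May be absent
- new4_c (a point): centre (20 mm above its base) of a new vial: squat, amber glass, round, 30 mm in diameter, 40 mm high with its aluminium cap, 35 g, its weight low down; it stands in the basket at the start. z points to its cap. May be absent
- used1_c (a point): centre (20 mm above its base) of a used vial, just like the new ones, which stands in a well of the rack at the start. z points to its cap. May be absent
- used2_c (a point): centre (20 mm above its base) of a used vial, just like the new ones, which stands in a well of the rack at the start. z points to its cap. May be absent
- used3_c (a point): centre (20 mm above its base) of a used vial, just like the new ones, which stands in a well of the rack at the start. z points to its cap. May be absent
- solvent_bottle: bystander: amber bottle, 68 mm wide, 125 mm high, loose; origin at the centre of its underside
- beaker: bystander: glass beaker, 66 mm wide, 85 mm high, loose; origin at the centre of its underside
There are look-alikes about, which are no part of the job. What is shaped like the part that bears new3_c but purple is not meant.

How it is judged:
By the outcome, as a careful person would: the job done as asked, in the order asked, and still so for the second after the job is handed in, with the robot touching nothing.
Of new1, new2, new3, new4 only 3 to 4 are there at a start; the rules pass over those that are not, and their reading is None.
Of used1, used2, used3 only 1 to 3 are there at a start; the rules pass over those that are not, and their reading is None.
At some moment in a run one of new1, new2, new3, new4 may be knocked a few centimetres aside while the robot is not near it.
Once in a run the grip may slacken for a moment while it holds something.
It also fails if it takes over 210 s, if anything falls off the work surface, if the arm or the gripper's body presses on something with over 40 N, if the wrist force passes 120 N, or if a joint passes its speed limit or range.

### The arm

A 6-joint arm with a two-finger parallel gripper is mounted at the origin on the work surface. World frame = base frame: x ahead of the robot, y to its left, z up, the work surface at z = 0. Lengths are in m, angles in rad, forces in N, time in s.
With the tool pointing down it reaches from about 0.4 to 0.925 m from the base axis. Payload 3.4 kg.
Tool frame: the origin (TCP) lies between the finger pads; the fingertips stand 25 mm ahead of it and the grasp point (between the pads) lies 6 mm ahead of it; x points along the fingers, z is the direction in which the jaws open and shut, and the axes are right-handed (so a half turn about x gives the same grasp; the last joint's range is limited). The gripper opens to 85 mm and grips with 20 to 120 N. Pads are 22 mm wide; open, the fingers measure 114 mm over their backs; the gripper's body (76 mm by 85 mm) begins 54 mm behind the grasp point. The pads swing forward as they close: fully open they stand 13 mm farther back than shut.
Start: joints at [-1.208, 0.307, 1.506, -0, 1.328, -0.073], TCP at [0.243, -0.521, 0.256] pointing down, gripper open.
Joint ranges: [-3.12, 3.12], [-1.05, 2.28], [0.14, 2.33], [-1.42, 4.57], [0.1, 2.73], [-2.68, 2.68]. Speed limits (rad/s): [2.57, 2.57, 3.14, 3.14, 3.14, 3.14].

### API

Orientations are given as a rotation vector (axis times angle).
In Python, from workcell import observe, viewer, ticket, finder gives the robot as it stands.
- The arm moves only by the shell command python3 -m crank 'ROWS'. ROWS is JSON, a list of rows, each a list of 5 numbers: the opening in per cent of the stroke, from 0 (shut) to 100 (fully open), then the shift along the tool's x, y, z each as a share of 0.25 m, from -1 to 1, then the turn about the tool's x as a share of 2 rad, from -1 to 1. A call has exactly 10 rows; each row is the pose to reach, as a shift and turn from the pose commanded when the call began, along the tool's axes at that moment; what a row does not reach only later rows make up. A row lasts 1/8 s, in which the tool goes at most 62.5 mm and 10.7 degrees, less where a joint would pass 70% of its speed; a pose out of reach is approached as far as the arm can. A call with a number of a shift or a turn outside -1 to 1 is refused whole. A call with a gripper value outside its range is refused whole. The fingers move at their own pace and stop on an object; the grip force is fixed at half the most. Time passes only in rows, so rows that repeat a pose let the fingers close, or fill a call up. It gives the time, the measured TCP pose, the force and the opening at its end, in the units of the state.
- observe(): the state, without advancing time (a new reading comes with each control period).
- viewer.camera(name): name is "scene" or "side" or "wrist"; returns the picture (384x512x3 uint8, blue, green, red); there is no depth.
- viewer.get_calibration(name): a dict with "mtx" (3x3 intrinsics, pixels), "world_to_cam" (4x4, takes a point from world to camera coordinates). Camera axes: x right, y up, looking along -z (the intrinsics and any distortion apply to the point x, -y, -z); pixel columns grow to the right and rows downward; lengths in m; the calibration is good to about 2 mm. A picture is of the moment at which its call begins: read the wrist's pose just before it. get_calibration takes no time and is no camera call; for the wrist camera it gives the pose at the moment of the call.
- ticket.finish_job(): hands the job in, once; it reports no verdict.
Trained networks look in the newest picture that a camera, given by its name, has taken for a name from the list of things; names that differ only in an ending like _2 or _b are one class to them, and where a whole thing is asked for, a point or a joint stands for the part that bears it (a point fixed in the world has none). Each returns a list of dicts, best first, with "p" (0 to 1); they miss things now and then, are a little off and sometimes report something else, mostly with a low value. They report only what shows in the picture. A call takes as long as a camera call. They do not tell look-alikes from the thing itself.
- finder.spot_in(camera, target): "rect" ([left, top, right, bottom] in pixels, round what is visible of it).
- finder.landmark_of(camera, target): "uv" ([column, row] in pixels: a listed point, or the origin of a listed thing).
The state is a dict: "time": time; "joint_positions": joint angles; "qd": joint speeds; "joint_torque": joint torques, N m; "eef_pos": TCP position; "tcp_rot": TCP orientation; "force": force on the tool from outside, world axes, zero at the start; "wrist_torque": the same for the moment, N m; "width": finger opening in m.
Only numpy, scipy, OpenCV 4.12 (cv2) and the standard library are available. Lean on these libraries where they do the work, as an engineer would, in place of code of your own. Each camera call takes 0.05 s, during which the arm holds its last target. There are 200 camera calls.

## Working session

There is one attempt and no reset: what is moved stays moved. The work goes in short steps, Python scripts to look and compute and a shell command to move; the robot and the scene stay as the last step left them, time stands still between calls to the robot, and variables do not carry over. Pictures are saved under pics/ and viewed, about 12 in all and at most 16, crops included, and the job is handed in when it is done.

```bash
mkdir -p pics; ls; python3 - <<'E'
from workcell import observe, viewer, finder
import cv2
print(observe())
for n in("scene","side"):
    im=viewer.camera(n); cv2.imwrite(f"pics/{n}0.png",im)
    c=viewer.get_calibration(n); print(n,c)
    for t in["stick_knob","stick_pivot","needle","rack","basket","waste_tub","new1_c","used1_c","solvent_bottle","beaker"]:
        print(t,[(round(d["p"],2),[round(float(x)) for x in d["uv"]]) for d in finder.landmark_of(n,t)][:8])
E
```

```text
pics
{'time': 0.0, 'joint_positions': array([-1.20852555e+00,  3.07543065e-01,  1.50770906e+00, -1.78042270e-05,
        1.32837610e+00, -7.35023103e-02]), 'qd': array([ 0.00035048,  0.00020232,  0.00017501, -0.00059222,  0.00070972,
        0.00078886]), 'joint_torque': array([-7.59749346e-04, -4.57553887e+01, -2.51912463e+01, -5.72286376e-05,
        1.33412378e-02,  1.33258204e-06]), 'eef_pos': array([ 0.24245029, -0.52065651,  0.25538467]), 'tcp_rot': array([ 0.88370063,  1.38608115, -0.88172439]), 'force': array([-0.27589358,  0.37565754,  0.56534254]), 'wrist_torque': array([ 0.05737614, -0.0178948 , -0.01276573]), 'width': 0.08532134469633575}
scene {'mtx': array([[367.8609995 ,   0.        , 249.68513543],
       [  0.        , 367.8609995 , 199.47281085],
       [  0.        ,   0.        ,   1.        ]]), 'world_to_cam': array([[-0.43462518,  0.90057606,  0.00798164,  0.28535784],
       [-0.49749239, -0.24746253,  0.83142265,  0.18272131],
       [ 0.75073449,  0.35738641,  0.55558318, -1.39952189],
       [ 0.        ,  0.        ,  0.        ,  1.        ]])}
stick_knob
[... 436 characters left out ...]
   [  0.        , 390.35239708, 190.45406061],
       [  0.        ,   0.        ,   1.        ]]), 'world_to_cam': array([[-0.96824217, -0.24955945,  0.01507241,  0.54270681],
       [ 0.15202851, -0.53983756,  0.82792677, -0.20438431],
       [-0.1984803 ,  0.80392505,  0.56063364, -0.89241604],
       [ 0.        ,  0.        ,  0.        ,  1.        ]])}
stick_knob [(0.64, [306, 311])]
stick_pivot [(0.61, [301, 344]), (0.26, [182, 214])]
needle [(0.92, [230, 240])]
rack [(0.88, [245, 256]), (0.26, [300, 174])]
basket [(0.75, [270, 212])]
waste_tub [(0.6, [303, 173])]
new1_c [(0.66, [272, 262]), (0.54, [256, 209])]
used1_c [(0.67, [270, 261])]
solvent_bottle [(0.9, [192, 185])]
beaker []
```

```bash
python3 - <<'E'
import cv2,numpy as np
a=cv2.imread("pics/scene0.png");b=cv2.imread("pics/side0.png")
a=cv2.resize(a[120:320,120:440],None,fx=2.5,fy=2.5,interpolation=cv2.INTER_CUBIC)
cv2.imwrite("pics/s1.png",a)
b=cv2.resize(b,None,fx=1.5,fy=1.5,interpolation=cv2.INTER_CUBIC)
cv2.imwrite("pics/s2.png",b)
E
```

```text
(no output)
```

View pics/s1.png

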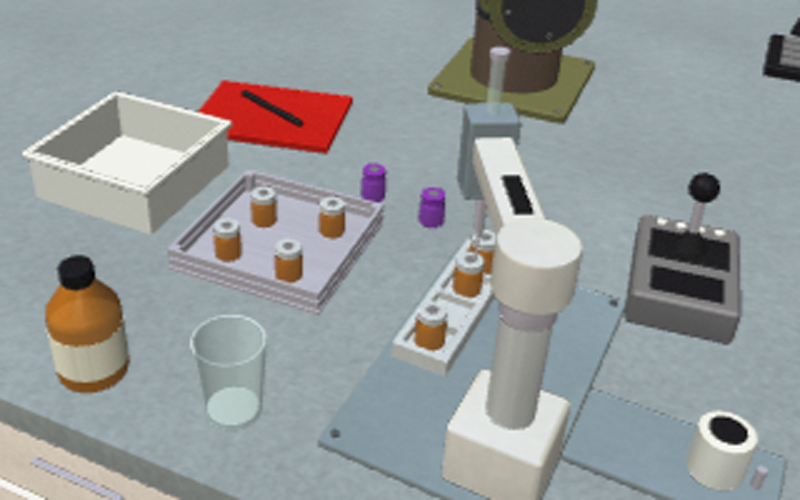

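View pics/s2.png

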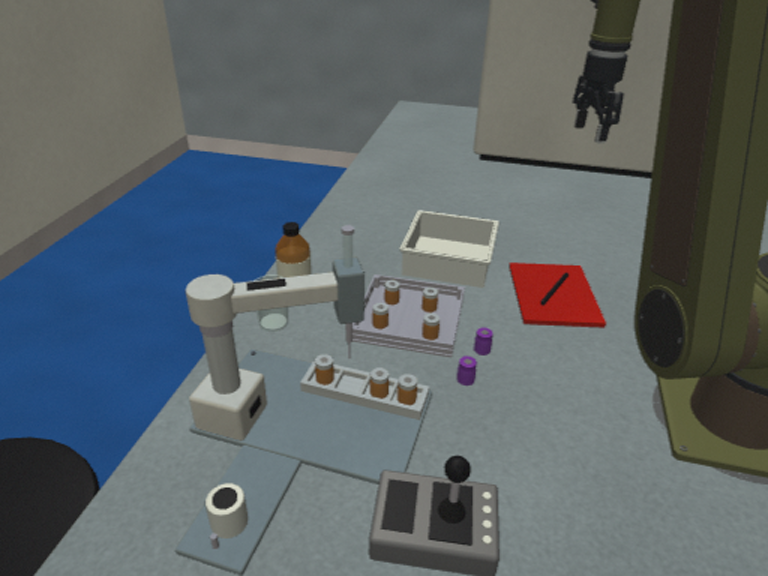

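The pictures show four new vials in the basket (side crop caps at (392,287), (430,295), (380,311) and (431,321)). Three used vials are in wells 1, 2 and 4, with well 3 (+22.5) empty (side caps at (407,382), (379,375) and (324,362)). Two purple decoys stand on the bench. The stick knob is at (457,469) side and (704,187) scene.

```bash
cat > h.py <<'E'
import numpy as np,cv2
from scipy.spatial.transform import Rotation as R
from workcell import observe,viewer,finder
def ray(cal,uv):
    T=np.array(cal["world_to_cam"]);K=np.array(cal["mtx"])
    d=np.linalg.inv(K)@[uv[0],uv[1],1]; d=np.array([d[0],-d[1],-d[2]])
    d=T[:3,:3].T@d; return -T[:3,:3].T@T[:3,3], d/np.linalg.norm(d)
def onz(cal,uv,z):
    o,d=ray(cal,uv); return o+d*(z-o[2])/d[2]
def tri(rs):
    A=0;b=0
    for o,d in rs:
        P=np.eye(3)-np.outer(d,d);A=A+P;b=b+P@o
    return np.linalg.solve(A,b)
def proj(cal,p):
    T=np.array(cal["world_to_cam"]);q=T[:3,:3]@p+T[:3,3]
    u=np.array(cal["mtx"])@[q[0],-q[1],-q[2]];return u[:2]/u[2]
def to_tool(p):  # shift in row units from the present TCP to world p
    s=observe();return R.from_rotvec(s["tcp_rot"]).inv().apply(np.array(p)-s["eef_pos"])/.25
E
cat > m.py <<'E'
from h import *
np.set_printoptions(precision=4,suppress=True)
cs,cd=viewer.get_calibration("scene"),viewer.get_calibration("side")
S=lambda u,v:(u/2.5+120,v/2.5+120)
D=lambda u,v:(u/1.5,v/1.5)
for n,a,b,z in [("knob",(704,187),(457,469),.12),("n1",(264,192),(392,287),.044),("n2",(332,204),(430,295),.044),("n3",(227,227),(380,311),.044),("n4",(288,246),(431,321),.044),
 ("u1",(485,238),(407,382),.058),("u2",(469,260),(379,375),.058),("u3",(431,314),(324,362),.058),("needle",(478,247),(349,356),.092),("rinse",(729,430),(226,496),.058),("bottletop",(76,270),(291,229),.125)]:
    r=[ray(cs,S(*a)),ray(cd,D(*b))]
    print(n,tri(r),onz(cs,S(*a),z)[:2],onz(cd,D(*b),z)[:2])
for n,b,z in [("tub",(414,212),.065),("tub",(498,221),.065),("tub",(488,283),.065),("tub",(402,249),.065),("rackL",(302,381),.028),("rackfar",(315,362),.028),("rackR",(430,393),.028),("rackRn",(424,412),.028),("dispfar",(386,473),.042),("boxNR",(497,487),.042),("housing",(265,374),.075)]: print(n,onz(cd,D(*b),z)[:2])
for n,b,z in [("tub",(118,93),.065),("tub",(230,128),.065),("tub",(150,192),.065),("tub",(25,152),.065),("boxR",(740,239),.042),("colTop",(537,245),.245),("beaker",(228,335),.085)]: print("sc",n,onz(cs,S(*b),z)[:2])
E
python3 m.py; python3 -c "
from h import *
print(R.from_rotvec(observe()['tcp_rot']).as_matrix().round(3))
c=viewer.get_calibration('wrist');print(c['mtx']);T=c['world_to_cam'];s=observe();M=R.from_rotvec(s['tcp_rot']).as_matrix();print((M.T@(-T[:3,:3].T@T[:3,3]-s['eef_pos'])).round(3),(M.T@T[:3,:3].T).round(3))"
```

```text
knob [0.3912 0.2986 0.118 ] [0.3954 0.299 ] [0.3909 0.2995]
n1 [ 0.5581 -0.1147  0.0777] [ 0.5011 -0.152 ] [ 0.5685 -0.1464]
n2 [ 0.4938 -0.0773  0.0663] [ 0.4885 -0.0718] [ 0.4951 -0.1399]
n3 [ 0.5795 -0.1418  0.0194] [ 0.5793 -0.1545] [ 0.5717 -0.0672]
n4 [ 0.4919 -0.1315 -0.0208] [ 0.5804 -0.0794] [ 0.4796 -0.0628]
u1 [0.4866 0.1054 0.0528] [0.4934 0.1069] [0.4858 0.1113]
u2 [0.5306 0.1023 0.0531] [0.5368 0.1038] [0.5294 0.1077]
u3 [0.6215 0.0945 0.0498] [0.6317 0.0981] [0.6182 0.1019]
needle [0.5706 0.121  0.0999] [0.5571 0.1162] [0.5736 0.1157]
rinse [0.6554 0.3619 0.0565] [0.6589 0.3636] [0.6541 0.3603]
bottletop [ 0.7803 -0.1857  0.1153] [ 0.7892 -0.1772] [ 0.773  -0.1685]
tub [ 0.5827 -0.42  ]
tub [ 0.3973 -0.4289]
tub [ 0.395  -0.1768]
tub [ 0.5736 -0.2536]
rackL [0.6488 0.1209]
rackfar [0.644  0.0739]
rackR [0.4523 0.0941]
rackRn [0.4539 0.1351]
dispfar [0.4798 0.2657]
boxNR [0.3401 0.25  ]
housing [0.6857 0.1675]
sc tub [ 0.4067 -0.4222]
sc tub [ 0.4216 -0.2429]
sc tub [ 0.5847 -0.2484]
sc tub [ 0.5789 -0.429 ]
sc boxR [0.3513 0.3483]
sc colTop [0.7407 0.2017]
sc beaker [ 0.7654 -0.0403]
[[ 0.     0.907  0.422]
 [-0.     0.422 -0.907]
 [-1.    -0.     0.   ]]
[[318.07971638   0.         252.28594025]
 [  0.         318.07971638 190.60450357]
 [  0.           0.           1.        ]]
[-0.118  0.078  0.   ] [[-0.     0.308 -0.952]
 [-0.     0.952  0.308]
 [ 1.     0.    -0.   ]]
```

```bash
cat > st.py <<'E'
from h import *
s=observe();print("t",round(s["time"],2),s["eef_pos"].round(4),"z",R.from_rotvec(s["tcp_rot"]).as_matrix()[:,2].round(3),"F",s["force"].round(1),"w",round(s["width"],4),"j",s["joint_positions"].round(2))
E
python3 -m crank '[[100,-0.08,0.48,-0.33,0.1],[100,-0.16,0.966,-0.654,0.218],[100,-0.16,0.966,-0.654,0.218],[100,-0.16,0.966,-0.654,0.218],[100,-0.16,0.966,-0.654,0.218],[100,-0.16,0.966,-0.654,0.218],[100,-0.16,0.966,-0.654,0.218],[100,-0.16,0.966,-0.654,0.218],[100,-0.16,0.966,-0.654,0.218],[100,-0.16,0.966,-0.654,0.218]]'; python3 st.py
```

```text
time: 2.35
eef_pos: [0.3922, -0.2718, 0.2961]
tcp_rot: [1.21, 1.209, -1.211]
force: [0.1, 0.6, -0.1]
width: 0.0853
t 2.35 [ 0.3922 -0.2718  0.2961] z [-0.002 -1.    -0.   ] F [ 0.1  0.6 -0.1] w 0.0853 j [-0.69  0.14  1.63 -0.    1.37  0.88]
```

```bash
python3 -m crank '[[100,0,0.12,-0.25,0],[100,0,0.24,-0.5,0],[100,0,0.36,-0.7,0],[100,0,0.36,-0.7,0],[100,0,0.36,-0.7,0],[100,0,0.36,-0.7,0],[100,0,0.36,-0.7,0],[100,0,0.36,-0.7,0],[100,0,0.36,-0.7,0],[100,0,0.36,-0.7,0]]'; python3 - <<'E'
from h import *
s=observe();c=viewer.get_calibration("wrist");im=viewer.camera("wrist");cv2.imwrite("pics/w1.png",im)
np.savez("w1.npz",T=c["world_to_cam"],K=c["mtx"])
print(s["eef_pos"],np.linalg.inv(c["world_to_cam"]).round(3))
for t,z in [("new1_c",.024),("basket",0),("waste_tub",0),("used1_c",.038),("rack",.028)]:
    print(t,[(round(d["p"],2),np.round(d["uv"]),onz(c,d["uv"],z).round(4)) for d in finder.landmark_of("wrist",t)])
E
```

```text
time: 3.6
eef_pos: [0.4826, -0.0964, 0.2963]
tcp_rot: [1.21, 1.209, -1.21]
force: [0.8, 0.7, 0.2]
width: 0.0855
[ 0.4825538  -0.09635716  0.29633842] [[-0.001  0.952  0.307  0.561]
 [-1.    -0.001 -0.    -0.097]
 [ 0.    -0.307  0.952  0.414]
 [ 0.     0.     0.     1.   ]]
new1_c [(0.74, array([242.,  72.]), array([ 0.5779, -0.0855,  0.024 ]))]
basket [(0.79, array([271., 117.]), array([ 0.5255, -0.1206,  0.    ]))]
waste_tub [(0.83, array([443., 142.]), array([ 0.4933, -0.3463,  0.    ])), (0.28, array([304.,  76.]), array([ 0.5743, -0.161 ,  0.    ]))]
used1_c [(0.82, array([ 86., 156.]), array([0.4835, 0.1029, 0.038 ]))]
rack [(0.69, array([81., 93.]), array([0.5557, 0.1019, 0.028 ])), (0.33, array([305.,  75.]), array([ 0.5754, -0.1574,  0.028 ]))]
```

View pics/w1.png

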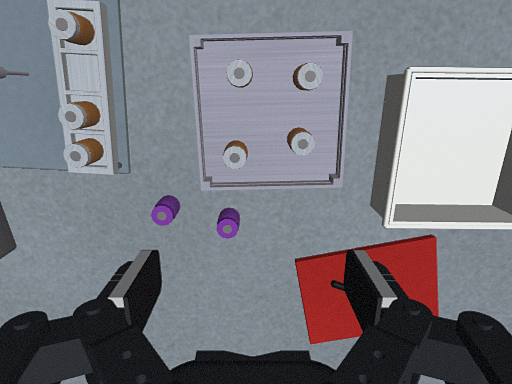

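The wrist picture shows basket vial caps at (239,72), (310,76), (235,156) and (300,143). The used caps are at (64,25), (74,116) and (77,155), the tub is at the right, and the decoys are purple.

```bash
cat > m2.py <<'E'
from h import *
d=np.load("w1.npz");c=dict(mtx=d["K"],world_to_cam=d["T"])
for n,uv,z in [("n1",(239,72),.044),("n2",(310,76),.044),("n3",(235,156),.044),("n4",(300,142),.044),("u4",(64,25),.058),("u2",(74,116),.058),("u1",(77,155),.058),
 ("rackR_far",(95,1),.028),("rackRnear",(116,172),.028),("rackLnear",(67,174),.028),("tub",(410,68),.065),("tubN",(388,226),.065),("tubNR",(512,228),.065),("bask",(191,36),.028),("bask",(352,32),.028),("bask",(343,186),.028),("bask",(202,190),.028)]: print(n,onz(c,uv,z)[:2].round(4))
E
python3 m2.py
```

```text
n1 [ 0.5776 -0.0825]
n2 [ 0.5734 -0.1602]
n3 [ 0.4845 -0.0765]
n4 [ 0.501  -0.1525]
u4 [0.6215 0.0927]
u2 [0.532  0.0981]
u1 [0.4887 0.1022]
rackR_far [0.6497 0.0713]
rackRnear [0.461  0.0738]
rackLnear [0.4584 0.1357]
tub [ 0.5804 -0.2588]
tubN [ 0.4036 -0.2593]
tubNR [ 0.4009 -0.4084]
bask [ 0.6156 -0.0294]
bask [ 0.6194 -0.2066]
bask [ 0.4424 -0.2121]
bask [ 0.4372 -0.0327]
```

```bash
python3 -m crank '[[100,0,-0.12,-0.15,0],[100,0,-0.28,-0.4,0],[100,0,-0.28,-0.65,0],[100,0,-0.28,-0.9,0],[100,0,-0.28,-1,0],[100,0,-0.28,-1,0],[100,0,-0.28,-1,0],[100,0,-0.28,-1,0],[100,0,-0.28,-1,0],[100,0,-0.28,-1,0]]'; python3 - <<'E'
from h import *
s=observe();c=viewer.get_calibration("wrist");im=viewer.camera("wrist");cv2.imwrite("pics/w2.png",im)
np.savez("w2.npz",T=c["world_to_cam"],K=c["mtx"])
print(s["eef_pos"])
for t,z in [("stick_knob",.12),("stick_pivot",.045),("rack",.028),("used1_c",.038),("needle",.092)]:
    print(t,[(round(d["p"],2),np.round(d["uv"]),onz(c,d["uv"],z).round(4)) for d in finder.landmark_of("wrist",t)])
E
```

```text
time: 5.15
eef_pos: [0.4128, 0.1532, 0.2964]
tcp_rot: [1.21, 1.208, -1.21]
force: [-0.0, 0.7, -0.5]
width: 0.0858
[0.41284926 0.15320574 0.29635506]
stick_knob [(0.61, array([103., 196.]), array([0.3916, 0.2989, 0.12  ])), (0.51, array([303.,  48.]), array([0.5235, 0.1097, 0.12  ]))]
stick_pivot [(0.86, array([128., 174.]), array([0.393 , 0.3012, 0.045 ]))]
rack [(0.74, array([301.,  26.]), array([0.556 , 0.0996, 0.028 ]))]
used1_c [(0.63, array([294.,  92.]), array([0.4869, 0.1051, 0.038 ])), (0.19, array([302.,  24.]), array([0.556 , 0.0998, 0.038 ]))]
needle []
```

View pics/w2.png

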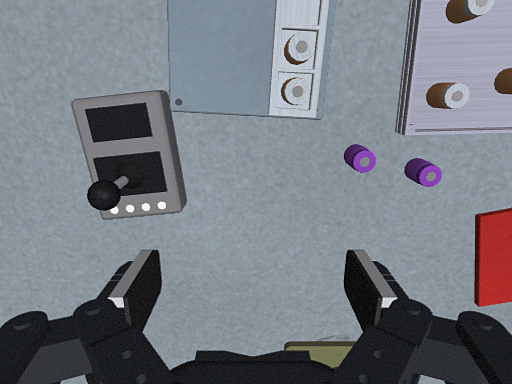

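The wrist picture shows the handset at the left. Its knob is at (103,196) and it is yawed about +0.13. Rack wells 1 and 2 are at (296,91) and (301,47).

```bash
python3 -m crank '[[100,0,-0.088,-0.2,0],[100,0,-0.088,-0.4,0],[100,0,-0.088,-0.58,0],[100,0.2,-0.088,-0.584,0],[100,0.4,-0.088,-0.584,0],[100,0.6,-0.088,-0.584,0],[100,0.764,-0.088,-0.584,0],[100,0.764,-0.088,-0.584,0],[100,0.764,-0.088,-0.584,0],[100,0.764,-0.088,-0.584,0]]'; python3 - <<'E'
from h import *
im=viewer.camera("side");cv2.imwrite("pics/d3.png",cv2.resize(im[190:384,130:420],None,fx=2.5,fy=2.5))
E
```

```text
time: 6.7
eef_pos: [0.3922, 0.3008, 0.1073]
tcp_rot: [1.213, 1.208, -1.206]
force: [0.1, 0.4, 0.4]
width: 0.0854
```

View pics/d3.png

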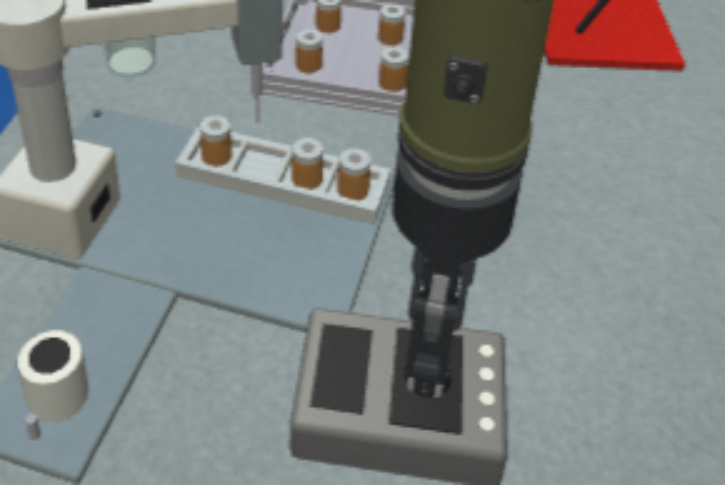

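The gripper straddles the knob. I'll push left.

```bash
python3 -m crank '[[100,0,-0.005,-0.06,0],[100,0,-0.01,-0.12,0],[100,0,-0.015,-0.18,0],[100,0,-0.02,-0.23,0],[100,0,-0.02,-0.23,0],[100,0,-0.02,-0.23,0],[100,0,-0.02,-0.23,0],[100,0,-0.02,-0.23,0],[100,0,-0.02,-0.23,0],[100,0,-0.02,-0.23,0]]'; python3 -m crank '[[100,0,0,0,0],[100,0,0,0,0],[100,0,0,0,0],[100,0,0,0,0],[100,0,0,0,0],[100,0,0,0,0],[100,0,0,0,0],[100,0,0,0,0],[100,0,0,0,0],[100,0,0,0,0]]'; python3 - <<'E'
from h import *
a=viewer.camera("side");b=viewer.camera("scene")
print(finder.landmark_of("scene","needle")[:1],finder.landmark_of("side","needle")[:1])
cv2.imwrite("pics/c4.png",np.hstack([a[100:384,80:420],b[100:384,120:460]]))
E
```

```text
time: 8.0
eef_pos: [0.3854, 0.357, 0.1051]
tcp_rot: [1.209, 1.209, -1.21]
force: [-0.6, -4.6, 0.0]
width: 0.0856
time: 9.25
eef_pos: [0.3854, 0.3573, 0.1052]
tcp_rot: [1.209, 1.209, -1.21]
force: [-1.6, -5.3, -1.0]
width: 0.0855
[{'uv': [358.7, 229.3], 'p': 0.77}] [{'uv': [222.7, 278.8], 'p': 0.9}]
```

View pics/c4.png

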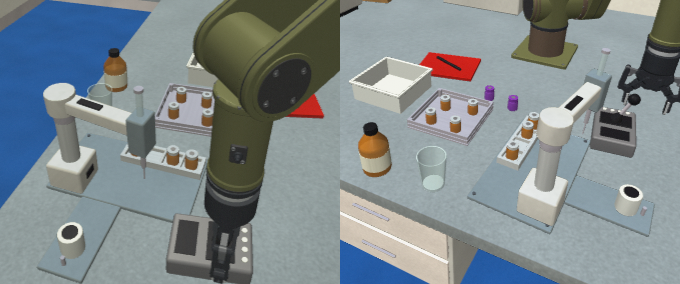

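The arm is swinging: the needle has moved off the rack, and the push force is about 5 N. I'll keep holding.

```bash
cat > nd.py <<'E'
from h import *
cs,cd=viewer.get_calibration("scene"),viewer.get_calibration("side")
viewer.camera("side");viewer.camera("scene")
a=finder.landmark_of("scene","needle")[:2];b=finder.landmark_of("side","needle")[:2]
print([(onz(cs,x["uv"],.092).round(3),round(x["p"],2)) for x in a],[(onz(cd,x["uv"],.092).round(3),round(x["p"],2)) for x in b])
E
python3 -m crank '[[100,0,0,0,0],[100,0,0,0,0],[100,0,0,0,0],[100,0,0,0,0],[100,0,0,0,0],[100,0,0,0,0],[100,0,0,0,0],[100,0,0,0,0],[100,0,0,0,0],[100,0,0,0,0]]'; python3 -m crank '[[100,0,0,0,0],[100,0,0,0,0],[100,0,0,0,0],[100,0,0,0,0],[100,0,0,0,0],[100,0,0,0,0],[100,0,0,0,0],[100,0,0,0,0],[100,0,0,0,0],[100,0,0,0,0]]';python3 nd.py; python3 -m crank '[[100,0,0,0,0],[100,0,0,0,0],[100,0,0,0,0],[100,0,0,0,0],[100,0,0,0,0],[100,0,0,0,0],[100,0,0,0,0],[100,0,0,0,0],[100,0,0,0,0],[100,0,0,0,0]]';python3 nd.py
```

```text
time: 10.7
eef_pos: [0.3855, 0.3573, 0.1052]
tcp_rot: [1.209, 1.209, -1.21]
force: [-3.3, -5.8, -1.7]
width: 0.0857
time: 11.95
eef_pos: [0.3855, 0.3573, 0.1052]
tcp_rot: [1.209, 1.209, -1.21]
force: [-2.6, -4.8, -1.5]
width: 0.0855
[(array([0.665, 0.353, 0.092]), 0.9)] [(array([0.651, 0.368, 0.092]), 0.92), (array([ 0.474, -0.198,  0.092]), 0.51)]
time: 13.4
eef_pos: [0.3854, 0.3573, 0.1052]
tcp_rot: [1.209, 1.209, -1.21]
force: [-1.6, -4.7, -1.6]
width: 0.0853
[(array([ 0.645, -0.051,  0.092]), 0.53)] [(array([0.652, 0.365, 0.092]), 0.66)]
```

```bash
python3 -m crank '[[100,0,0.01,0.1,0],[100,0,0.02,0.23,0],[100,0,0.02,0.23,0],[100,-0.25,0.02,0.23,0],[100,-0.48,0.02,0.23,0],[100,-0.48,0.22,0.43,0],[100,-0.48,0.41,0.63,0],[100,-0.48,0.41,0.83,0],[100,-0.48,0.41,1,0],[100,-0.48,0.41,1,0]]'; python3 -m crank '[[100,0,0,0,0],[100,0,0,0,0],[100,0,0,0,0],[100,0,0,0,0],[100,0,0,0,0],[100,0,0,0,0],[100,0,0,0,0],[100,0,0,0,0],[100,0,0,0,0],[100,0,0,0,0]]';  python3 - <<'E'
from h import *
s=observe();c=viewer.get_calibration("wrist");im=viewer.camera("wrist");cv2.imwrite("pics/w5.png",im)
np.savez("w5.npz",T=c["world_to_cam"],K=c["mtx"])
E
python3 nd.py
```

```text
time: 14.85
eef_pos: [0.4902, 0.1061, 0.2261]
tcp_rot: [1.215, 1.205, -1.209]
force: [0.4, 1.1, -0.0]
width: 0.0853
time: 16.1
eef_pos: [0.4882, 0.1073, 0.2253]
tcp_rot: [1.209, 1.209, -1.209]
force: [0.4, -0.0, -0.1]
width: 0.0854
[(array([0.662, 0.357, 0.092]), 0.8)] [(array([0.651, 0.367, 0.092]), 0.63), (array([0.468, 0.006, 0.092]), 0.48)]
```

View pics/w5.png

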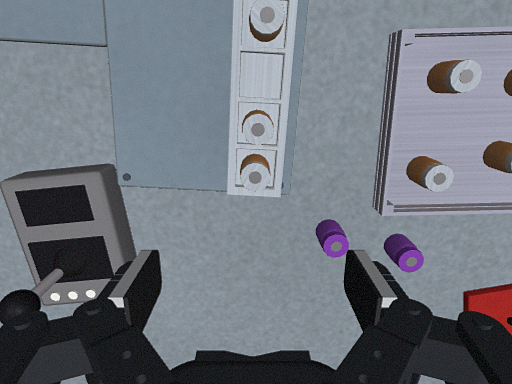

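The stick has sprung back (knob about (18,305), shaft straight). Used caps are at (256,178), (258,129) and (267,13), and the empty well 3's corners are (240,51), (282,53), (281,97) and (239,96).

```bash
python3 - <<'E'
from h import *
d=np.load("w5.npz");c=dict(mtx=d["K"],world_to_cam=d["T"])
for n,uv,z in [("u1",(256,178),.058),("u2",(258,129),.058),("u4",(267,13),.058),("w3",(240,51),.028),("w3",(282,53),.028),("w3",(281,97),.028),("w3",(239,96),.028),("w2",(238,103),.028),("w2",(279,103),.028),("w2",(237,144),.028),("w2",(277,145),.028),("w1",(236,150),.028),("w1",(276,150),.028),("w1",(235,191),.028),("w1",(275,191),.028),
("near",(228,193),.028),("near",(281,196),.028)]: print(n,onz(c,uv,z)[:2].round(4))
E
```

```text
u1 [0.4869 0.1033]
u2 [0.532  0.1017]
u4 [0.6236 0.095 ]
w3 [0.5987 0.1179]
w3 [0.597  0.0796]
w3 [0.5585 0.0794]
w3 [0.5594 0.1194]
w2 [0.553  0.1204]
w2 [0.5529 0.0812]
w2 [0.5136 0.122 ]
w2 [0.5126 0.0822]
w1 [0.5076 0.1231]
w1 [0.5076 0.0831]
w1 [0.4645 0.1248]
w1 [0.4645 0.0831]
near [0.4623 0.1322]
near [0.459  0.0767]
```

```bash
python3 -m crank '[[100,0.23,-0.005,0.017,0],[100,0.46,-0.005,0.017,0],[100,0.689,-0.005,0.017,0],[100,0.689,-0.005,0.017,0],[0,0.689,-0.005,0.017,0],[0,0.689,-0.005,0.017,0],[0,0.689,-0.005,0.017,0],[0,0.689,-0.005,0.017,0],[0,0.5,-0.005,0.017,0],[0,0.25,-0.005,0.017,0]]'; python3 st.py
```

```text
time: 17.6
eef_pos: [0.4858, 0.103, 0.1637]
tcp_rot: [1.208, 1.211, -1.211]
force: [1.6, 0.1, -0.9]
width: 0.0282
t 17.6 [0.4858 0.103  0.1637] z [-0. -1.  0.] F [ 1.6  0.1 -0.9] w 0.0282 j [ 0.12  0.29  1.79 -0.    1.06  1.69]
```

```bash
python3 -m crank '[[0,0,0,0.2,0],[0,0,0,0.4,0],[0,0,-0.05,0.6,0],[0,0,-0.1,0.8,0],[0,0,-0.143,1,0],[0,0,-0.143,1,0],[0,0,-0.143,1,0],[0,0,-0.143,1,0],[0,0,-0.143,1,0],[0,0,-0.143,1,0]]'; python3 -m crank '[[0,0,0,0.2,0],[0,0,0,0.4,0],[0,0,0,0.6,0],[0,0,0,0.79,0],[0,0.2,0,0.79,0],[0,0.45,0,0.79,0],[0,0.45,0,0.79,0],[0,0.45,0,0.79,0],[60,0.45,0,0.79,0],[60,0.45,0,0.79,0]]'; python3 st.py
```

```text
time: 18.85
eef_pos: [0.4513, -0.146, 0.1628]
tcp_rot: [1.208, 1.21, -1.208]
force: [0.1, -1.0, -0.8]
width: 0.0282
time: 20.1
eef_pos: [0.4522, -0.345, 0.0527]
tcp_rot: [1.208, 1.205, -1.208]
force: [-0.2, -0.6, 0.5]
width: 0.0511
t 20.1 [ 0.4522 -0.345   0.0527] z [ 0.    -1.     0.003] F [-0.2 -0.6  0.5] w 0.0511 j [-0.73  0.52  1.76  0.    0.86  0.84]
```

```bash
python3 -m crank '[[60,-0.24,0,0,0],[80,-0.48,0,0,0],[100,-0.48,0.1,-0.2,0],[100,-0.48,0.2,-0.4,0],[100,-0.48,0.32,-0.6,0],[100,-0.48,0.32,-0.8,0],[100,-0.48,0.32,-1,0],[100,-0.48,0.32,-1,0],[100,-0.48,0.32,-1,0],[100,-0.48,0.32,-1,0]]'; python3 -m crank '[[100,0,0,-0.2,0],[100,0,0,-0.4,0],[100,0,0,-0.6,0],[100,0,0,-0.787,0],[100,0,0,-0.787,0],[100,0,0,-0.787,0],[100,0.2,0,-0.787,0],[100,0.3,0,-0.787,0],[100,0.3,0,-0.787,0],[100,0.3,0,-0.787,0]]'; python3 st.py
```

```text
time: 21.35
eef_pos: [0.5315, -0.0955, 0.1709]
tcp_rot: [1.21, 1.207, -1.21]
force: [0.2, -0.5, -0.3]
width: 0.0856
time: 22.6
eef_pos: [0.5322, 0.1013, 0.0961]
tcp_rot: [1.211, 1.207, -1.21]
force: [0.5, -0.5, -0.1]
width: 0.0855
t 22.6 [0.5322 0.1013 0.0961] z [-0.002 -1.     0.   ] F [ 0.5 -0.5 -0.1] w 0.0855 j [ 0.11  0.43  1.78 -0.    0.93  1.68]
```

```bash
python3 -m crank '[[100,0.172,0,0,0],[100,0.172,0,0,0],[0,0.172,0,0,0],[0,0.172,0,0,0],[0,0.172,0,0,0],[0,0.172,0,0,0],[0,-0.05,0,0,0],[0,-0.276,0,0,0],[0,-0.276,-0.05,0.2,0],[0,-0.276,-0.16,0.4,0]]'; python3 -m crank '[[0,0,0,0.2,0],[0,0,0,0.4,0],[0,0,0,0.6,0],[0,0,0,0.8,0],[0,0,0,1,0],[0,0,0,1,0],[0,0,0,1,0],[0,0,0,1,0],[0,0,0,1,0],[0,0,0,1,0]]'; python3 st.py
```

```text
time: 23.85
eef_pos: [0.4929, 0.0016, 0.1661]
tcp_rot: [1.209, 1.206, -1.204]
force: [0.7, -0.3, -0.6]
width: 0.029
time: 25.1
eef_pos: [0.4912, -0.2468, 0.1644]
tcp_rot: [1.208, 1.21, -1.208]
force: [-0.6, -0.0, -0.2]
width: 0.0285
t 25.1 [ 0.4912 -0.2468  0.1644] z [ 0.001 -1.     0.   ] F [-0.6 -0.  -0.2] w 0.0285 j [-0.54  0.36  1.68  0.    1.1   1.03]
```

```bash
python3 -m crank '[[0,0,0,0.2,0],[0,0,0,0.39,0],[0,0.22,0,0.39,0],[0,0.45,0,0.39,0],[0,0.45,0,0.39,0],[0,0.45,0,0.39,0],[60,0.45,0,0.39,0],[60,0.45,0,0.39,0],[60,0.22,0,0.39,0],[60,-0.02,0,0.39,0]]'; python3 -m crank '[[60,0,0.05,-0.2,0],[80,0,0.15,-0.4,0],[100,0,0.3,-0.6,0],[100,0,0.4,-0.8,0],[100,0,0.53,-1,0],[100,0,0.53,-1,0],[100,0,0.53,-1,0],[100,0,0.53,-1,0],[100,0,0.53,-1,0],[100,0,0.53,-1,0]]';  python3 st.py
```

```text
time: 26.35
eef_pos: [0.4909, -0.3448, 0.1711]
tcp_rot: [1.209, 1.21, -1.209]
force: [1.6, -0.9, -0.8]
width: 0.0512
time: 27.6
eef_pos: [0.6233, -0.0962, 0.1694]
tcp_rot: [1.21, 1.208, -1.211]
force: [-0.2, -0.9, -0.8]
width: 0.0854
t 27.6 [ 0.6233 -0.0962  0.1694] z [-0.002 -1.     0.   ] F [-0.2 -0.9 -0.8] w 0.0854 j [-0.22  0.45  1.5  -0.    1.19  1.35]
```

```bash
python3 -m crank '[[100,0,0,-0.2,0],[100,0,0,-0.4,0],[100,0,0,-0.6,0],[100,0,0,-0.765,0],[100,0,0,-0.765,0],[100,0.2,0,-0.765,0],[100,0.466,0,-0.765,0],[100,0.466,0,-0.765,0],[100,0.466,0,-0.765,0],[100,0.466,0,-0.765,0]]'; python3 -m crank '[[0,0,0,0,0],[0,0,0,0,0],[0,0,0,0,0],[0,0,0,0,0],[0,-0.2,0,0,0],[0,-0.45,0,0,0],[0,-0.45,-0.1,0.2,0],[0,-0.45,-0.2,0.4,0],[0,-0.45,-0.36,0.6,0],[0,-0.45,-0.36,0.76,0]]'; python3 st.py
```

```text
time: 28.85
eef_pos: [0.626, 0.0958, 0.0556]
tcp_rot: [1.212, 1.205, -1.206]
force: [0.5, 0.0, -1.1]
width: 0.0855
time: 30.1
eef_pos: [0.5293, -0.0946, 0.1648]
tcp_rot: [1.208, 1.213, -1.212]
force: [0.9, 0.5, 0.3]
width: 0.0282
t 30.1 [ 0.5293 -0.0946  0.1648] z [-0.001 -1.    -0.001] F [0.9 0.5 0.3] w 0.0282 j [-0.26  0.35  1.71 -0.    1.09  1.32]
```

```bash
python3 -m crank '[[0,0,0,0.2,0],[0,0,0,0.4,0],[0,0,0,0.6,0],[0,0,0,0.8,0],[0,0,0,1,0],[0,0.2,0,1,0],[0,0.45,0,1,0],[0,0.45,0,1,0],[60,0.45,0,1,0],[60,0.45,0,1,0]]'; python3 -m crank '[[60,-0.2,0,0,0],[60,-0.45,0,0,0],[60,-0.7,-0.1,-0.2,0],[100,-0.8,-0.2,-0.4,0],[100,-0.8,-0.3,-0.6,0],[100,-0.8,-0.3,-0.8,0],[100,-0.8,-0.3,-1,0],[100,-0.8,-0.3,-1,0],[100,-0.8,-0.3,-1,0],[100,-0.8,-0.3,-1,0]]'; python3 st.py;  python3 - <<'E'
from h import *
s=observe();c=viewer.get_calibration("wrist");im=viewer.camera("wrist");cv2.imwrite("pics/w6.png",im)
np.savez("w6.npz",T=c["world_to_cam"],K=c["mtx"])
E
```

```text
time: 31.35
eef_pos: [0.5357, -0.3451, 0.056]
tcp_rot: [1.209, 1.203, -1.207]
force: [0.4, 0.2, 1.5]
width: 0.0512
time: 32.6
eef_pos: [0.4592, -0.095, 0.2537]
tcp_rot: [1.21, 1.206, -1.209]
force: [-0.0, 0.9, -0.1]
width: 0.0853
t 32.6 [ 0.4592 -0.095   0.2537] z [-0.001 -1.     0.001] F [-0.   0.9 -0.1] w 0.0853 j [-0.29  0.16  1.72 -0.    1.26  1.28]
```

View pics/w6.png

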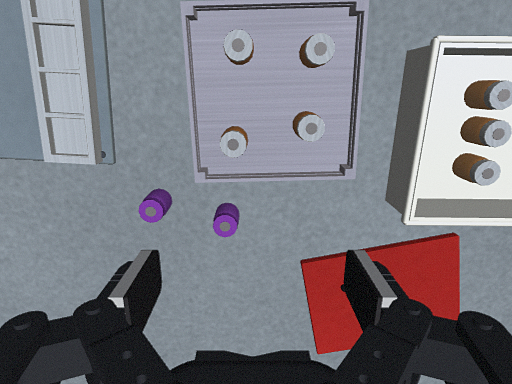

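The three used vials stand in the tub and the rack is empty. New caps are at (238,45), (320,48), (233,145) and (311,127).

```bash
python3 - <<'E'
from h import *
d=np.load("w6.npz");c=dict(mtx=d["K"],world_to_cam=d["T"])
for n,uv,z in [("n1",(238,45),.044),("n2",(320,48),.044),("n3",(233,145),.044),("n4",(311,127),.044)]: print(n,onz(c,uv,z)[:2].round(4))
E
```

```text
n1 [ 0.5766 -0.0825]
n2 [ 0.5739 -0.16  ]
n3 [ 0.4819 -0.0759]
n4 [ 0.5001 -0.1556]
```

```bash
cat > amb.py <<'E'
from h import *
# amber blobs seen by fixed cameras, as world xy at the glass' height
for n,z in(("scene",.018),("side",.018)):
    im=viewer.camera(n);c=viewer.get_calibration(n)
    h=cv2.cvtColor(im,cv2.COLOR_BGR2HSV);m=cv2.inRange(h,(5,120,60),(20,255,230))
    k,_,st,ce=cv2.connectedComponentsWithStats(m)
    print(n,[(*onz(c,ce[i],z)[:2].round(3),int(st[i,4])) for i in range(1,k) if 25<st[i,4]<400])
E
python3 -m crank '[[100,0.1,0.091,-0.07,0],[50,0.3,0.091,-0.07,0],[50,0.5,0.091,-0.07,0],[50,0.6,0.091,-0.07,0],[50,0.6,0.091,-0.07,0],[50,0.6,0.091,-0.07,0],[50,0.6,0.091,-0.07,0],[50,0.6,0.091,-0.07,0],[50,0.6,0.091,-0.07,0],[50,0.6,0.091,-0.07,0]]'; python3 st.py; python3 amb.py
```

```text
time: 33.9
eef_pos: [0.4815, -0.0763, 0.1031]
tcp_rot: [1.209, 1.209, -1.209]
force: [1.0, 0.4, 0.3]
width: 0.0425
t 33.9 [ 0.4815 -0.0763  0.1031] z [-0. -1.  0.] F [1.  0.4 0.3] w 0.0425 j [-0.24  0.36  1.89 -0.    0.89  1.33]
scene [(np.float64(-0.198), np.float64(-0.926), 318), (np.float64(0.475), np.float64(-0.34), 115), (np.float64(0.508), np.float64(-0.151), 76), (np.float64(0.491), np.float64(-0.071), 83), (np.float64(0.581), np.float64(-0.155), 78), (np.float64(0.584), np.float64(-0.077), 87), (np.float64(0.811), np.float64(-0.159), 99)]
side [(np.float64(0.817), np.float64(-0.268), 333), (np.float64(0.757), np.float64(-0.148), 49), (np.float64(0.57), np.float64(-0.151), 72), (np.float64(0.574), np.float64(-0.074), 78), (np.float64(0.48), np.float64(-0.066), 82)]
```

```bash
python3 -m crank '[[50,0.1,0,0.003,0],[50,0.228,0,0.003,0],[50,0.228,0,0.003,0],[0,0.228,0,0.003,0],[0,0.228,0,0.003,0],[0,0.228,0,0.003,0],[0,0.228,0,0.003,0],[0,0.1,0,0.003,0],[0,-0.1,0,0.003,0],[0,-0.25,0,0.003,0]]'; python3 st.py;python3 -m crank '[[0,0,0.14,-0.17,0],[0,0,0.28,-0.34,0],[0,0,0.42,-0.51,0],[0,0,0.566,-0.69,0],[0,0,0.566,-0.69,0],[0,0,0.566,-0.69,0],[0,0,0.566,-0.69,0],[0,0,0.566,-0.69,0],[0,0,0.566,-0.69,0],[0,0,0.566,-0.69,0]]'; python3 st.py
```

```text
time: 35.25
eef_pos: [0.4817, -0.0772, 0.1672]
tcp_rot: [1.21, 1.208, -1.208]
force: [0.8, -1.0, -0.0]
width: 0.0283
t 35.25 [ 0.4817 -0.0772  0.1672] z [-0. -1.  0.] F [ 0.8 -1.  -0. ] w 0.0283 j [-0.25  0.28  1.81  0.    1.05  1.33]
time: 36.5
eef_pos: [0.6228, 0.0949, 0.1655]
tcp_rot: [1.21, 1.209, -1.21]
force: [0.3, 0.3, -0.0]
width: 0.028
t 36.5 [0.6228 0.0949 0.1655] z [-0.001 -1.     0.   ] F [ 0.3  0.3 -0. ] w 0.028 j [ 0.08  0.46  1.51 -0.    1.18  1.66]
```

```bash
python3 -m crank '[[0,0.2,0,-0.006,0],[0,0.35,0,-0.006,0],[0,0.412,0,-0.006,0],[0,0.412,0,-0.006,0],[60,0.412,0,-0.006,0],[60,0.412,0,-0.006,0],[60,0.2,0,-0.006,0],[60,0,0,-0.006,0],[50,0,-0.09,0.2,0],[50,0,-0.185,0.4,0]]'; python3 -m crank '[[50,0,0,0.2,0],[50,0,0,0.32,0],[50,0.25,0,0.32,0],[50,0.25,0,0.32,0],[50,0.25,0,0.32,0],[50,0.25,0,0.32,0],[50,0.25,0,0.32,0],[50,0.25,0,0.32,0],[50,0.25,0,0.32,0],[50,0.25,0,0.32,0]]'; python3 st.py; python3 amb.py
```

```text
time: 37.75
eef_pos: [0.5775, -0.0053, 0.1677]
tcp_rot: [1.21, 1.206, -1.205]
force: [0.7, 0.2, -0.8]
width: 0.0425
time: 39.0
eef_pos: [0.5766, -0.0846, 0.1028]
tcp_rot: [1.209, 1.209, -1.209]
force: [0.1, -0.5, 0.3]
width: 0.0428
t 39.0 [ 0.5766 -0.0846  0.1028] z [-0. -1. -0.] F [ 0.1 -0.5  0.3] w 0.0428 j [-0.22  0.47  1.68  0.    0.99  1.35]
scene [(np.float64(-3.214), np.float64(-1.183), 66), (np.float64(-0.198), np.float64(-0.926), 315), (np.float64(0.475), np.float64(-0.34), 115), (np.float64(0.512), np.float64(-0.148), 54), (np.float64(0.581), np.float64(-0.155), 79), (np.float64(0.584), np.float64(-0.077), 87), (np.float64(0.618), np.float64(0.095), 100), (np.float64(0.811), np.float64(-0.159), 99)]
side [(np.float64(0.817), np.float64(-0.268), 331), (np.float64(0.757), np.float64(-0.147), 47), (np.float64(0.57), np.float64(-0.151), 70), (np.float64(0.497), np.float64(-0.147), 72), (np.float64(0.574), np.float64(-0.074), 78), (np.float64(0.626), np.float64(0.09), 97)]
```

```bash
python3 -m crank '[[50,0.1,0,-0.008,0],[50,0.228,0,-0.008,0],[50,0.228,0,-0.008,0],[0,0.228,0,-0.008,0],[0,0.228,0,-0.008,0],[0,0.228,0,-0.008,0],[0,0.228,0,-0.008,0],[0,0.1,0,-0.008,0],[0,-0.1,0,-0.008,0],[0,-0.25,0,-0.008,0]]'; python3 -m crank '[[0,0,0.006,-0.2,0],[0,0,0.006,-0.4,0],[0,0,0.006,-0.6,0],[0,0,0.006,-0.725,0],[0,0,0.006,-0.725,0],[0,0,0.006,-0.725,0],[0,0,0.006,-0.725,0],[0,0,0.006,-0.725,0],[0,0,0.006,-0.725,0],[0,0,0.006,-0.725,0]]'; python3 st.py
```

```text
time: 40.35
eef_pos: [0.5771, -0.0827, 0.1674]
tcp_rot: [1.21, 1.208, -1.208]
force: [-0.0, 0.7, -1.3]
width: 0.0282
time: 41.6
eef_pos: [0.5783, 0.0982, 0.1653]
tcp_rot: [1.21, 1.209, -1.21]
force: [0.3, -0.2, -1.1]
width: 0.0282
t 41.6 [0.5783 0.0982 0.1653] z [-0.001 -1.     0.   ] F [ 0.3 -0.2 -1.1] w 0.0282 j [ 0.1   0.4   1.6  -0.    1.13  1.67]
```

```bash
python3 -m crank '[[0,0.2,0,-0.003,0],[0,0.35,0,-0.003,0],[0,0.412,0,-0.003,0],[0,0.412,0,-0.003,0],[60,0.412,0,-0.003,0],[60,0.412,0,-0.003,0],[60,0.2,0,-0.003,0],[60,0,0,-0.003,0],[50,0,-0.01,0.2,0],[50,0,-0.017,0.4,0]]'; python3 -m crank '[[50,0,0,0.2,0],[50,0,0,0.4,0],[50,0,0,0.63,0],[50,0.25,0,0.63,0],[50,0.25,0,0.63,0],[50,0.25,0,0.63,0],[50,0.25,0,0.63,0],[50,0.25,0,0.63,0],[50,0.25,0,0.63,0],[50,0.25,0,0.63,0]]'; python3 st.py; python3 amb.py
```

```text
time: 42.85
eef_pos: [0.5749, -0.0019, 0.1679]
tcp_rot: [1.21, 1.206, -1.204]
force: [0.5, -1.4, -0.7]
width: 0.0429
time: 44.1
eef_pos: [0.5741, -0.1587, 0.1032]
tcp_rot: [1.209, 1.209, -1.209]
force: [0.2, -0.2, -0.5]
width: 0.0427
t 44.1 [ 0.5741 -0.1587  0.1032] z [ 0. -1.  0.] F [ 0.2 -0.2 -0.5] w 0.0427 j [-0.34  0.48  1.65 -0.    1.01  1.23]
scene [(np.float64(-3.173), np.float64(-1.464), 79), (np.float64(-0.199), np.float64(-0.926), 317), (np.float64(0.475), np.float64(-0.34), 115), (np.float64(0.508), np.float64(-0.151), 76), (np.float64(0.581), np.float64(-0.155), 78), (np.float64(0.568), np.float64(0.1), 70), (np.float64(0.618), np.float64(0.095), 100), (np.float64(0.811), np.float64(-0.159), 99)]
side [(np.float64(0.817), np.float64(-0.268), 331), (np.float64(0.757), np.float64(-0.147), 47), (np.float64(0.57), np.float64(-0.152), 71), (np.float64(0.497), np.float64(-0.147), 71), (np.float64(0.626), np.float64(0.09), 97), (np.float64(0.579), np.float64(0.092), 105)]
```

```bash
python3 -m crank '[[50,0.1,0,0.003,0],[50,0.228,0,0.003,0],[50,0.228,0,0.003,0],[0,0.228,0,0.003,0],[0,0.228,0,0.003,0],[0,0.228,0,0.003,0],[0,0.228,0,0.003,0],[0,0.1,0,0.003,0],[0,-0.1,0,0.003,0],[0,-0.25,0,0.003,0]]'; python3 -m crank '[[0,0,-0.04,-0.2,0],[0,0,-0.08,-0.4,0],[0,0,-0.12,-0.6,0],[0,0,-0.165,-0.8,0],[0,0,-0.165,-1,0],[0,0,-0.165,-1,0],[0,0,-0.165,-1,0],[0,0,-0.165,-1,0],[0,0,-0.165,-1,0],[0,0,-0.165,-1,0]]'; python3 st.py
```

```text
time: 45.45
eef_pos: [0.5743, -0.1598, 0.1674]
tcp_rot: [1.21, 1.208, -1.208]
force: [0.5, -0.8, -1.5]
width: 0.0278
time: 46.7
eef_pos: [0.5328, 0.0895, 0.1653]
tcp_rot: [1.21, 1.208, -1.211]
force: [-0.4, -0.3, 0.6]
width: 0.0283
t 46.7 [0.5328 0.0895 0.1653] z [-0.002 -1.     0.   ] F [-0.4 -0.3  0.6] w 0.0283 j [ 0.09  0.35  1.7  -0.    1.09  1.66]
```

```bash
python3 -m crank '[[0,0.1,0,-0.047,0],[0,0.35,0,-0.047,0],[0,0.412,0,-0.047,0],[0,0.412,0,-0.047,0],[60,0.412,0,-0.047,0],[60,0.412,0,-0.047,0],[60,0.2,0,-0.047,0],[60,0,0,-0.047,0],[50,0,-0.06,0.15,0],[50,0,-0.13,0.353,0]]'; python3 -m crank '[[50,0,0,0.2,0],[50,0,0,0.4,0],[50,0,0,0.626,0],[50,0.25,0,0.626,0],[50,0.25,0,0.626,0],[50,0.25,0,0.626,0],[50,0.25,0,0.626,0],[50,0.25,0,0.626,0],[50,0.25,0,0.626,0],[50,0.25,0,0.626,0]]'; python3 st.py; python3 amb.py
```

```text
time: 47.95
eef_pos: [0.5012, 0.0015, 0.1675]
tcp_rot: [1.21, 1.206, -1.204]
force: [0.5, -0.1, -0.5]
width: 0.0429
time: 49.2
eef_pos: [0.5003, -0.1542, 0.1032]
tcp_rot: [1.209, 1.209, -1.209]
force: [-0.9, -0.2, -0.4]
width: 0.0431
t 49.2 [ 0.5003 -0.1542  0.1032] z [ 0. -1.  0.] F [-0.9 -0.2 -0.4] w 0.0431 j [-0.38  0.4   1.81 -0.    0.93  1.19]
scene [(np.float64(-0.198), np.float64(-0.926), 317), (np.float64(0.475), np.float64(-0.34), 115), (np.float64(0.508), np.float64(-0.151), 76), (np.float64(0.521), np.float64(0.103), 60), (np.float64(0.568), np.float64(0.1), 70), (np.float64(0.618), np.float64(0.095), 100), (np.float64(0.811), np.float64(-0.159), 100)]
side [(np.float64(0.817), np.float64(-0.268), 332), (np.float64(0.757), np.float64(-0.147), 48), (np.float64(0.497), np.float64(-0.147), 72), (np.float64(0.626), np.float64(0.09), 98), (np.float64(0.579), np.float64(0.093), 106), (np.float64(0.532), np.float64(0.096), 103)]
```

```bash
python3 -m crank '[[50,0.1,0,0.003,0],[50,0.228,0,0.003,0],[50,0.228,0,0.003,0],[0,0.228,0,0.003,0],[0,0.228,0,0.003,0],[0,0.228,0,0.003,0],[0,0.228,0,0.003,0],[0,0.1,0,0.003,0],[0,-0.1,0,0.003,0],[0,-0.25,0,0.003,0]]'; python3 -m crank '[[0,0,0,-0.2,0],[0,0,-0.02,-0.4,0],[0,0,-0.054,-0.6,0],[0,0,-0.054,-0.8,0],[0,0,-0.054,-1,0],[0,0,-0.054,-1,0],[0,0,-0.054,-1,0],[0,0,-0.054,-1,0],[0,0,-0.054,-1,0],[0,0,-0.054,-1,0]]'; python3 st.py
```

```text
time: 50.55
eef_pos: [0.5004, -0.1553, 0.1673]
tcp_rot: [1.21, 1.208, -1.209]
force: [0.7, -0.6, -0.6]
width: 0.028
time: 51.8
eef_pos: [0.4868, 0.094, 0.1653]
tcp_rot: [1.21, 1.208, -1.211]
force: [-0.6, -0.4, -0.8]
width: 0.0278
t 51.8 [0.4868 0.094  0.1653] z [-0.002 -1.     0.   ] F [-0.6 -0.4 -0.8] w 0.0278 j [ 0.11  0.29  1.8  -0.    1.06  1.68]
```

```bash
python3 -m crank '[[0,0.1,0,-0.038,0],[0,0.35,0,-0.038,0],[0,0.412,0,-0.038,0],[0,0.412,0,-0.038,0],[60,0.412,0,-0.038,0],[60,0.412,0,-0.038,0],[60,0.2,0,-0.038,0],[80,0,0,-0.038,0],[100,-0.25,-0.05,-0.038,0],[100,-0.3,-0.1,-0.038,0]]'; python3 -m crank '[[100,0,0,0,0],[100,0,0,0,0],[100,0,0,0,0],[100,0,0,0,0],[100,0,0,0,0],[100,0,0,0,0],[100,0,0,0,0],[100,0,0,0,0],[100,0,0,0,0],[100,0,0,0,0]]'; python3 - <<'E'
from h import *
a=viewer.camera("side");w=viewer.camera("wrist")
cv2.imwrite("pics/c7.png",np.hstack([cv2.resize(a[190:290,120:320],(600,300))[:, :400],w[:300,:400]]))
E
python3 st.py
```

```text
time: 53.05
eef_pos: [0.4641, 0.1047, 0.2454]
tcp_rot: [1.215, 1.203, -1.201]
force: [0.5, 0.9, 0.4]
width: 0.0855
time: 54.3
eef_pos: [0.4617, 0.1044, 0.2404]
tcp_rot: [1.209, 1.209, -1.209]
force: [-0.5, -0.3, -0.2]
width: 0.0855
t 54.4 [0.4617 0.1044 0.2403] z [-0. -1. -0.] F [0.1 0.7 0.3] w 0.0857 j [0.13 0.18 1.73 0.   1.23 1.7 ]
```

View pics/c7.png

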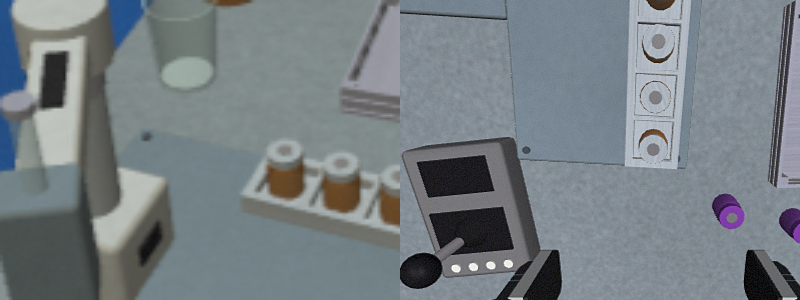

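All four new vials stand upright in the wells. Next I'll straddle the knob and hold it right.

```bash
python3 -m crank '[[100,0,-0.1,-0.2,0],[100,0,-0.2,-0.4,0],[100,0,-0.283,-0.6,0],[100,0,-0.283,-0.778,0],[100,0,-0.283,-0.778,0],[100,0.2,-0.283,-0.778,0],[100,0.4,-0.283,-0.778,0],[100,0.54,-0.283,-0.778,0],[100,0.54,-0.283,-0.778,0],[100,0.54,-0.283,-0.778,0]]'; python3 st.py; python3 -m crank '[[100,0,0.008,0.06,0],[100,0,0.016,0.12,0],[100,0,0.022,0.18,0],[100,0,0.028,0.23,0],[100,0,0.028,0.23,0],[100,0,0.028,0.23,0],[100,0,0.028,0.23,0],[100,0,0.028,0.23,0],[100,0,0.028,0.23,0],[100,0,0.028,0.23,0]]'; python3 -m crank '[[100,0,0,0,0],[100,0,0,0,0],[100,0,0,0,0],[100,0,0,0,0],[100,0,0,0,0],[100,0,0,0,0],[100,0,0,0,0],[100,0,0,0,0],[100,0,0,0,0],[100,0,0,0,0]]'; python3 nd.py
```

```text
time: 55.65
eef_pos: [0.3919, 0.2988, 0.1063]
tcp_rot: [1.211, 1.208, -1.209]
force: [0.3, 0.1, 0.5]
width: 0.0851
t 55.65 [0.3919 0.2988 0.1063] z [-0.001 -1.    -0.001] F [0.3 0.1 0.5] w 0.0851 j [ 0.57  0.37  1.87 -0.    0.9   2.14]
time: 56.9
eef_pos: [0.3984, 0.2417, 0.1054]
tcp_rot: [1.21, 1.209, -1.208]
force: [0.7, 4.2, 3.4]
width: 0.0854
time: 58.15
eef_pos: [0.3982, 0.2415, 0.1053]
tcp_rot: [1.21, 1.209, -1.209]
force: [2.2, 4.2, 3.3]
width: 0.0854
[(array([0.574, 0.279, 0.092]), 0.89), (array([0.598, 0.118, 0.092]), 0.44)] [(array([0.575, 0.282, 0.092]), 0.9), (array([0.478, 0.159, 0.092]), 0.38)]
```

```bash
python3 -m crank '[[100,0,0,0,0],[100,0,0,0,0],[100,0,0,0,0],[100,0,0,0,0],[100,0,0,0,0],[100,0,0,0,0],[100,0,0,0,0],[100,0,0,0,0],[100,0,0,0,0],[100,0,0,0,0]]'; python3 -m crank '[[100,0,0,0,0],[100,0,0,0,0],[100,0,0,0,0],[100,0,0,0,0],[100,0,0,0,0],[100,0,0,0,0],[100,0,0,0,0],[100,0,0,0,0],[100,0,0,0,0],[100,0,0,0,0]]';python3 nd.py; python3 -m crank '[[100,0,0,0,0],[100,0,0,0,0],[100,0,0,0,0],[100,0,0,0,0],[100,0,0,0,0],[100,0,0,0,0],[100,0,0,0,0],[100,0,0,0,0],[100,0,0,0,0],[100,0,0,0,0]]';python3 nd.py
```

```text
time: 59.6
eef_pos: [0.3982, 0.2414, 0.1053]
tcp_rot: [1.21, 1.209, -1.209]
force: [2.7, 3.9, 1.9]
width: 0.0852
time: 60.85
eef_pos: [0.3981, 0.2414, 0.1053]
tcp_rot: [1.209, 1.209, -1.209]
force: [2.7, 4.1, 1.6]
width: 0.0851
[(array([0.599, 0.098, 0.092]), 0.86)] [(array([0.581, 0.109, 0.092]), 0.8)]
time: 62.3
eef_pos: [0.3981, 0.2414, 0.1053]
tcp_rot: [1.209, 1.209, -1.209]
force: [2.9, 4.0, 2.1]
width: 0.0854
[(array([0.591, 0.099, 0.092]), 0.89)] [(array([0.585, 0.107, 0.092]), 0.61), (array([0.711, 0.081, 0.092]), 0.35)]
```

The needle is stationary at about (0.588, 0.103), which is the computed stop (0.585, 0.098). I'll release and withdraw.

```bash
python3 -m crank '[[100,0,-0.01,-0.1,0],[100,0,-0.028,-0.23,0],[100,0,-0.028,-0.23,0],[100,-0.25,-0.028,-0.23,0],[100,-0.48,-0.028,-0.23,0],[100,-0.7,-0.028,-0.23,0],[100,-0.7,-0.028,-0.23,0],[100,-0.7,-0.028,-0.23,0],[100,-0.7,-0.028,-0.23,0],[100,-0.7,-0.028,-0.23,0]]'; python3 -m crank '[[100,0,0,0,0],[100,0,0,0,0],[100,0,0,0,0],[100,0,0,0,0],[100,0,0,0,0],[100,0,0,0,0],[100,0,0,0,0],[100,0,0,0,0],[100,0,0,0,0],[100,0,0,0,0]]';python3 nd.py; python3 - <<'E'
from h import *
a=viewer.camera("side");b=viewer.camera("scene")
cv2.imwrite("pics/c8.png",np.vstack([cv2.resize(a[110:384,60:400],None,fx=1.1,fy=1.1)[:300],cv2.resize(b[110:340,100:440],None,fx=1.1,fy=1.1)]))
E
```

```text
time: 63.75
eef_pos: [0.3902, 0.2981, 0.2786]
tcp_rot: [1.206, 1.21, -1.213]
force: [0.1, -0.7, -0.4]
width: 0.0853
time: 65.0
eef_pos: [0.391, 0.2989, 0.2803]
tcp_rot: [1.209, 1.209, -1.209]
force: [-0.4, 0.3, 0.0]
width: 0.0852
[(array([0.587, 0.101, 0.092]), 0.86)] [(array([0.587, 0.097, 0.092]), 0.6)]
```

View pics/c8.png

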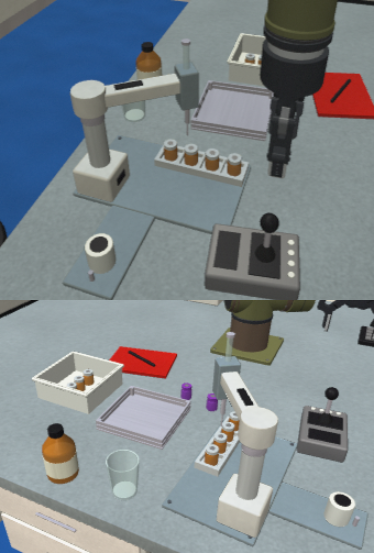

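The final picture shows everything in place:
- Four vials stand in the rack.
- The basket is empty and the used vials are in the tub.
- The arm is over the rack and the stick is upright.
- The bottle and beaker have not moved.

```bash
python3 -c "
from workcell import ticket
print(ticket.finish_job())"
```

```text
the job is handed in; nothing more can be done
None
```

The job is done and handed in at about 65 s of the 210 s allowed. I held the stick left until the swing arm reached its parking stop, then let it centre. Then I moved the three used vials to the waste tub and stood the four new vials in wells 1 to 4. After that I held the stick right until the arm was back at its stop over the rack, and let it centre.

**Last checks:**
- **Arm:** the needle was at about (0.587, 0.099), against a computed stop of (0.585, 0.098). It did not move after release.
- **Vials:** four vials stand upright in the rack, the basket is empty, and the used vials are in the tub. I judged how fully they were seated from the pictures and did not measure it.
- **Stick and bystanders:** the stick is upright, and the bottle and beaker have not moved as far as the pictures show.
- **Forces:** the stick pushes read about 4 to 6 N at the wrist. I only saw forces at the end of each move, not in between.

No check failed. The needle finder sometimes gave a false second hit with a low score. Once, while the arm was parked, it gave a wrong position in the scene camera; I used the side camera for that reading, and later readings agreed with it.

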